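# Open a push-to-open spice cupboard that something is standing in front of

### The arm

A 6-joint arm with a two-finger parallel gripper is mounted at the origin on a cart in front of the work surface, level with it; the furniture and walls round the work are solid. World frame = base frame: x ahead of the robot, y to its left, z up, the work surface at z = 0. Lengths are in m, angles in rad, forces in N, time in s.
With the tool pointing down it reaches from about 0.325 to 0.875 m from the base axis. Payload 4.4 kg.
Tool frame: the origin (TCP) lies midway between the tips of the shut fingers; the grasp point (between the pads) lies 19 mm behind it; z points along the fingers, y is the line along which they close (so a half turn about z gives the same grasp; the last joint's range is limited). The gripper opens to 85 mm and grips with 20 to 120 N. Pads are 22 mm wide; open, the fingers measure 114 mm over their backs; the gripper's body (76 mm by 85 mm) begins 54 mm behind the grasp point. The pads swing forward as they close: fully open they stand 13 mm farther back than shut.
Start: joints at [-1.387, 0.207, 1.542, -0, 1.393, -0.15], TCP at [0.189, -0.543, 0.231] pointing down, gripper open.
Joint ranges: [-2.73, 2.73], [-0.86, 2.22], [0.23, 2.46], [-1.11, 4.25], [0.08, 2.63], [-2.82, 2.82]. Speed limits (rad/s): [2.79, 2.79, 3.14, 3.14, 3.14, 3.14].

### API

Orientations are given as a unit quaternion [w, x, y, z].
In Python, from rig import robot gives the robot as it stands.
- The arm moves only by the tool jog_arm, called after "Request:" by a JSON object that holds its "fn" and its "kwargs". Schema: {"type":"object","properties":{"rows":{"type":"array","items":{"type":"array","items":{"type":"array","items":{"type":"number"},"minItems":6,"maxItems":6},"minItems":1,"maxItems":20},"minItems":1,"maxItems":1},"aperture":{"type":"number"},"only":{"type":"string"},"quiet":{"type":"boolean"},"lines":{"type":"string"}},"required":["rows"],"additionalProperties":false}. rows is a list that holds a single list of rows (three levels of brackets), with 1 to 20 rows, each of 6 numbers: dx, dy, dz in m, then a rotation vector rx, ry, rz in rad; each row shifts and turns the commanded pose from where the row before left it, along the tool's axes as they then stand; what a row does not reach is not made up. A row lasts 1/12 s, in which the tool goes at most 0.0417 m and 0.125 rad, less where a joint would pass 70% of its speed; a pose out of reach is approached as far as the arm can. aperture is the finger opening in m, set as the call begins (left out keeps the last). The fingers move at their own pace and stop on an object; the grip force is fixed at half the most. Time passes only in rows, so rows that do not move let the fingers close. The tool returns the time, the measured TCP pose, the force, the opening and the grip force at its end. only (a regular expression) keeps the lines of the reply that match it, lines (a string "A,B") keeps lines A to B, and quiet returns only ok. Input that does not fit is refused with a message, and nothing moves.
- robot.get_state(): the state, without advancing time (a new reading comes with each control period).
- robot.camera(name): name is "side" or "top"; returns the picture (420x560x3 uint8, red, green, blue); there is no depth.
- robot.calibration(name): a dict with "vertical_fov" (degrees; the focal length in pixels is half the picture's height over the tangent of half this angle, whatever the lens; pixels are square), "cx", "cy" (the principal point, pixels), "dist_coeffs" ([k1, k2, p1, p2, k3] as OpenCV has them; the pictures are not rectified), "R" (3x3) and "t" (3): a world point X has camera coordinates R X + t. Camera axes: x right, y down, z forward; pixel columns grow to the right and rows downward; lengths in m; the calibration is good to about 2 mm. A picture is of the moment at which its call begins. calibration takes no time and is no camera call.
- robot.finish_job(): hands the job in; it is judged then, once.
The state is a dict: "clock": time; "qpos": joint angles; "joint_velocities": joint speeds; "joint_torque": joint torques, N m; "position": TCP position; "orientation": TCP orientation; "wrist_force": force on the tool from outside, world axes, zero at the start; "ft_torque": the same for the moment, N m; "width": finger opening in m; "gripper_force": force on a finger pad.
Only numpy, scipy, OpenCV 4.12 (cv2) and the standard library are available. Lean on these libraries where they do the work, as an engineer would, in place of code of your own. Each camera call takes 0.05 s, during which the arm holds its last target. There are 200 camera calls.

### The job

One of the two tins or the tea light is in the way of the door of the little spice cupboard: slide it aside with your fingertips until it is clear of the door's swing. Then press the handleless door in near its free right-hand edge so that its push-to-open catch lets go and the door springs ajar, and push it wide open from behind that edge, about square to the cupboard. Use a light touch, do not grip, lift or tip anything or let the door hit anything, leave everything else where it is, and finish with the robot clear.

Things in the scene. Friction and masses are not known exactly. Their poses are not given: they have to be found in the camera images.
- cupboard: Fixed worktop cupboard, white, 200 deep (x) x 360 wide (y) x 170 mm high. Origin: centre of its underside; x points from front to back, y to its left seen from the front. Carcass front at x = -100 mm. Left part (y +40 to +165): open niche with a tea caddy; right part (y -180 to +30): one handleless light-wood door. Two small things stand on top at the left rear.
- door_hinge (a point): Hinge axis (vertical) at the door's top edge, at the door's LEFT rear corner: x = -105, y = +30, z = 170 mm in the closed cupboard's frame.
- door_edge (a point): Top corner of the door's free RIGHT edge, on its front face; moves with the door. Door 210 wide, 16 thick, from 8 to 170 mm above the worktop; shut, its front face is at x = -121 mm and its free edge at y = -180 mm in the cupboard's frame. Its rear face is bare but for the strike near its foot (below 60 mm), 57 mm long, 45 mm from the free edge.
- door_press (a point): Good place to press: on the door's front face, 25 mm from its free edge, 35 mm below its top; moves with the door. Pressed in (cupboard's +x) by 3 to 4 mm, with about 4 to 5 N, the catch lets go; the stop comes at 4.5 mm. A spring then follows the finger back and throws the door ajar (0.4 rad, free edge 80 mm out). The catch resists pulling and, once released, stays released.
- door (a joint): Door angle, rad: 0 shut and latched, negative pressed in (stop at -0.024), positive open (the free edge swings towards the robot, then left; stop at 1.65). About 0.4 when sprung ajar; beyond that it turns lightly and stays where it is left.
- tuna_tin: Loose round tin, 86 diameter x 40 mm high, 0.23 kg; origin at the centre of its underside, z up.
- fish_tin: Loose flat oblong tin with rounded corners, 63 (x) x 105 (y) x 26 mm high, 0.15 kg; origin at the centre of its underside, z up.
- tea_light: Loose tea light (small candle in a round metal cup), 38 diameter x 15 mm high, some 20 g; origin at the centre of its underside, z up.
- mug: Loose green and white mug, 86 x 121 x 99 mm, a bystander to the right of the cupboard; origin at the centre of its underside.
- lemon: Loose lemon on the chopping board at the far left, a bystander.
- cup: Loose white espresso cup, 60 diameter x 49 mm, 84 with its handle, a bystander at the far right front; origin at the middle of its underside.

How it is judged:
By the outcome, as a careful person would: the job done as asked, in the order asked, and still so for the second after the job is handed in, with the robot touching nothing.
It also fails if it takes over 69 s, if anything falls off the work surface, if the arm or the gripper's body presses on something with over 40 N, if the wrist force passes 120 N, or if a joint passes its speed limit or range.

## Working session

There is one attempt and no reset: what is moved stays moved. The work goes in short steps, Python scripts to look and compute and a tool call to move; the robot and the scene stay as the last step left them, time stands still between calls to the robot, and variables do not carry over. Pictures are saved under pics/ and viewed, at most 10 in all, crops included, and the job is handed in when it is done.

```bash
ls; mkdir -p pics; python3 - <<'E'
from rig import robot
import cv2
for n in ("top","side"):
    im=robot.camera(n); cv2.imwrite(f"pics/{n}0.png",im[:,:,::-1])
    c=robot.calibration(n); print(n,c)
s=robot.get_state(); print(s)
E
```

```text
pics
rig.py
top {'vertical_fov': 53.43659954392218, 'cx': 281.5061405090194, 'cy': 203.41435649994966, 'dist_coeffs': array([-0.06789371,  0.        ,  0.        ,  0.        ,  0.        ]), 'R': array([[ 0.01809711, -0.99982931,  0.00372158],
       [-0.99409989, -0.0183913 , -0.10689794],
       [ 0.10694814, -0.00176508, -0.99426303]]), 't': array([-0.04580888,  0.59973308,  1.50761997])}
side {'vertical_fov': 46.16293305510108, 'cx': 275.0998230431074, 'cy': 198.92955992659978, 'dist_coeffs': array([-0.1681549,  0.       ,  0.       ,  0.       ,  0.       ]), 'R': array([[ 0.98581681, -0.16713477, -0.01520466],
       [-0.10745336, -0.55900059, -0.82217523],
       [ 0.12891465,  0.81214796, -0.56903138]]), 't': array([-0.58768481,  0.16410325,  1.64255148])}
{'clock': 0.1, 'qpos': array([-1.38648456e+00,  2.07385612e-01,  1.54284317e+00,  2.67903671e-06,
        1.39356122e+00, -1.50487010e-01]), 'joint_velocities': array([ 0.00033829, -0.00092391, -0.00298223, -0.00031048, -0.00147673,
        0.00030237]), 'joint_torque': array([-7.50995168e-04, -3.84094691e+01, -2.92549628e+01, -3.66782206e-04,
        4.83101903e-03,  3.22515314e-05]), 'position': array([ 0.18879712, -0.54236135,  0.23019785]), 'orientation': array([-1.09853879e-03,  9.86020856e-01,  1.66618319e-01, -1.72622096e-05]), 'wrist_force': array([-0.70462387, -0.67255521,  1.16636714]), 'ft_torque': array([0.04044663, 0.00938465, 0.01147811]), 'gripper_force': 0.0, 'width': 0.0852288448701971}
```

View pics/top0.png

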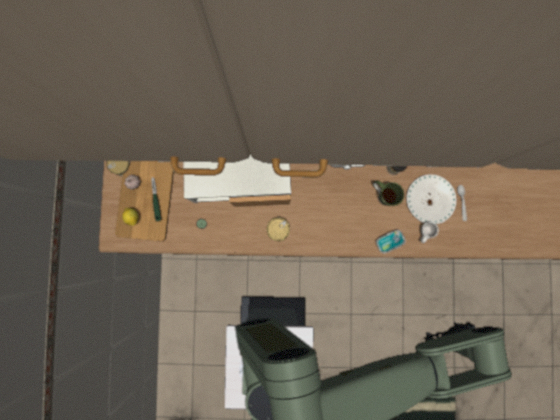

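View pics/side0.png

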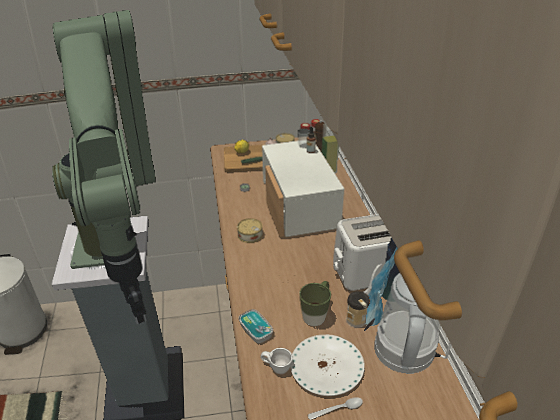

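The top view shows the cupboard (183–291, 160–203), with the door strip along its front at (232–290, 194–204). The tuna tin is at (278,229), the tea light at (201,224) and the fish tin at (390,240). The side view agrees. The tuna tin looks like the blocker, so I'll measure to confirm.

```bash
cat > h.py <<'E'
import numpy as np, cv2
from rig import robot
def KD(n):
    c=robot.calibration(n); f=210/np.tan(np.radians(c["vertical_fov"]/2))
    return np.array([[f,0,c["cx"]],[0,f,c["cy"]],[0,0,1]]),c["dist_coeffs"],c["R"],c["t"]
def plane(n,uv,z):
    K,D,R,t=KD(n); p=cv2.undistortPoints(np.array(uv,float).reshape(-1,1,2),K,D).reshape(-1,2)
    d=np.c_[p,np.ones(len(p))]@R; o=-R.T@t
    return o+d*((z-o[2])/d[:,2])[:,None]
def proj(n,X):
    K,D,R,t=KD(n); return cv2.projectPoints(np.array(X,float).reshape(-1,1,3),cv2.Rodrigues(R)[0],t,K,D)[0].reshape(-1,2)
E
python3 - <<'E'
from h import *
np.set_printoptions(precision=4,suppress=True)
for n in("top","side"):
    K,D,R,t=KD(n); print(n,"cam at",-R.T@t,K[0,0])
T=cv2.imread("pics/top0.png");S=cv2.imread("pics/side0.png")
a=cv2.resize(T[150:260,170:300],None,fx=4.6,fy=4.6,interpolation=cv2.INTER_CUBIC); cv2.imwrite("pics/ct.png",a)
b=cv2.resize(S[130:270,210:360],None,fx=4,fy=4,interpolation=cv2.INTER_CUBIC); cv2.imwrite("pics/cs.png",b)
print(plane("top",[[278,229]],.04),plane("top",[[201,224]],.015),plane("top",[[390,240]],.026),plane("top",[[390,195]],.099))
print(plane("side",[[250,228]],.04),plane("side",[[245,187]],.015),plane("side",[[257,325]],.026))
E
```

```text
top cam at [ 0.4358 -0.0321  1.5633] 417.2065096118545
side cam at [ 0.3852 -1.3405  1.0606] 492.77974560170367
[[ 0.5055 -0.0237  0.04  ]] [[0.5198 0.2632 0.015 ]] [[ 0.4727 -0.438   0.026 ]] [[ 0.6305 -0.4201  0.099 ]]
[[ 0.5049 -0.0371  0.04  ]] [[0.5212 0.254  0.015 ]] [[ 0.4706 -0.4483  0.026 ]]
```

View pics/ct.png

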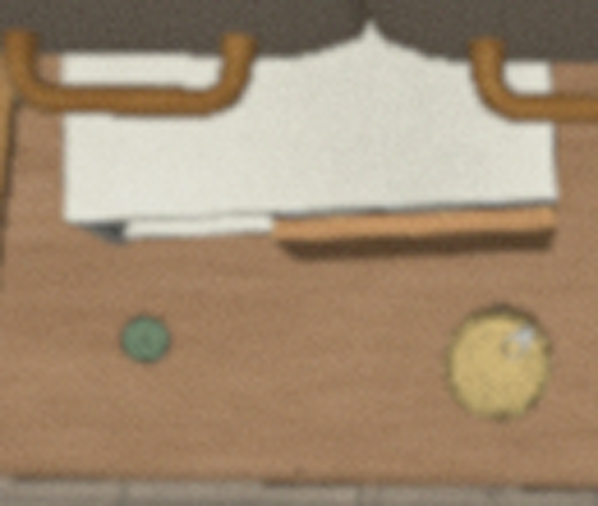

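View pics/cs.png

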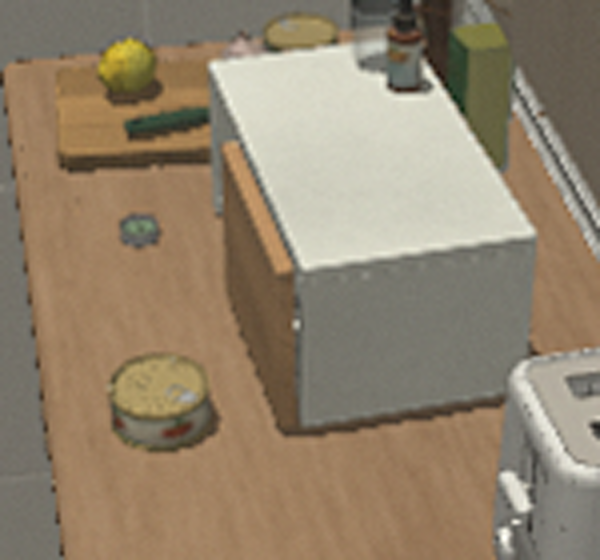

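Crops: the door's front top edge runs (230,202)–(290,200) in the top view and (266,167)–(279,198) in the side view. I'll fit the cupboard pose to these corners and segment the tins and tea light.

```bash
cat > m.py <<'E'
from h import *
np.set_printoptions(precision=4,suppress=True)
mod=np.array([[-.121,-.18],[-.121,.03],[-.1,-.18],[-.1,.18],[-.121,-.18],[-.121,.03],[-.1,-.18],[.1,-.18],[-.1,.18]])
t=np.array([[553,232],[278,241],[555,203],[65,220]])/4.6+[170,150]
s=np.array([[275,272],[224,147],[302,270],[534,236],[210,62]])/4+[210,130]
W=np.r_[plane("top",t-.4,.17),plane("side",s-.4,.17)][:,:2]
A=mod-mod.mean(0);B=W-W.mean(0)
th=np.arctan2((A[:,0]*B[:,1]-A[:,1]*B[:,0]).sum(),(A*B).sum())
R=np.array([[np.cos(th),-np.sin(th)],[np.sin(th),np.cos(th)]]);tr=W.mean(0)-R@mod.mean(0)
print("cup",tr,th);print(W);print((mod@R.T+tr-W)*1000)
w=lambda *p:R@np.array(p)+tr
E
python3 - <<'E'
from m import *
print("hinge",w(-.105,.03),"edge",w(-.121,-.18),"press",w(-.121,-.155))
S=cv2.imread("pics/side0.png");T=cv2.imread("pics/top0.png")
# tin ellipses: top yellow
for n,I,(x0,y0,x1,y1),z in(("top",T,(262,212,296,246),.04),("side",S,(232,212,268,238),.04),("top",T,(190,215,212,234),.015),("side",S,(238,180,254,194),.015)):
    h=cv2.cvtColor(I[y0:y1,x0:x1],cv2.COLOR_BGR2HSV)
    m=cv2.inRange(h,(19,60,100),(35,255,255)) if z==.04 else cv2.inRange(h,(40,40,40),(100,255,255))
    m=cv2.morphologyEx(m,cv2.MORPH_OPEN,np.ones((3,3)) if z==.04 else np.ones((1,1)))
    c=max(cv2.findContours(m,0,1)[0],key=cv2.contourArea); e=cv2.fitEllipse(c) if len(c)>4 else None
    print(n,z,e,plane(n,[np.array(e[0])+[x0,y0]],z), (np.linalg.inv(R)@(plane(n,[np.array(e[0])+[x0,y0]],z)[0,:2]-tr)))
E
```

```text
cup [0.7089 0.1198] 0.05582296615914565
[[ 0.5976 -0.0623]
 [ 0.5873  0.1385]
 [ 0.619  -0.0634]
 [ 0.5999  0.2956]
 [ 0.5984 -0.0639]
 [ 0.5878  0.1355]
 [ 0.6201 -0.0652]
 [ 0.8157 -0.0528]
 [ 0.5985  0.2929]]
[[ 0.5541 -4.3944]
 [-0.83    4.4465]
 [ 0.1248 -2.0989]
 [-0.8358 -1.6958]
 [-0.2874 -2.7886]
 [-1.4126  7.4634]
 [-0.9677 -0.3196]
 [ 3.1403 -1.6207]
 [ 0.5141  1.0079]]
hinge [0.6024 0.1439] edge [ 0.5981 -0.0667] press [ 0.5968 -0.0417]
top 0.04 ((15.497358322143555, 17.2326717376709), (21.49507713317871, 22.97910499572754), 143.32196044921875) [[ 0.5046 -0.0219  0.04  ]] [-0.2119 -0.13  ]
side 0.04 ((16.62541961669922, 13.980016708374023), (14.80758285522461, 23.186922073364258), 78.8887710571289) [[ 0.5017 -0.0253  0.04  ]] [-0.215  -0.1332]
top 0.015 ((11.101539611816406, 8.311287879943848), (7.522526741027832, 8.245678901672363), 112.41056060791016) [[0.5223 0.2629 0.015 ]] [-0.1783  0.1533]
side 0.015 ((6.332553386688232, 6.3299384117126465), (2.9175336360931396, 6.863048553466797), 81.18315124511719) [[0.5192 0.2592 0.015 ]] [-0.1817  0.1498]
```

```bash
python3 - <<'E'
from m import *
# handle (wall cabinet) height: top (300,174)/(198,172) vs side (280,42)/(425,280)
def ray(n,uv):
    P=plane(n,[uv],0)[0];K,D,Rr,t=KD(n);o=-Rr.T@t;d=P-o;return o,d/np.linalg.norm(d)
for a in((300,174),(198,172)):
  for b in((280,42),(268,20),(425,280)):
    o,d=ray("top",a);p,e=ray("side",b)
    k=np.linalg.lstsq(np.c_[d,-e],p-o,rcond=None)[0];print(a,b,o+d*k[0],np.linalg.norm(o+d*k[0]-p-e*k[1]))
E
```

```text
cup [0.7089 0.1198] 0.05582296615914565
[[ 0.5976 -0.0623]
 [ 0.5873  0.1385]
 [ 0.619  -0.0634]
 [ 0.5999  0.2956]
 [ 0.5984 -0.0639]
 [ 0.5878  0.1355]
 [ 0.6201 -0.0652]
 [ 0.8157 -0.0528]
 [ 0.5985  0.2929]]
[[ 0.5541 -4.3944]
 [-0.83    4.4465]
 [ 0.1248 -2.0989]
 [-0.8358 -1.6958]
 [-0.2874 -2.7886]
 [-1.4126  7.4634]
 [-0.9677 -0.3196]
 [ 3.1403 -1.6207]
 [ 0.5141  1.0079]]
(300, 174) (280, 42) [ 0.5965 -0.0726  0.6721] 0.01093449246573875
(300, 174) (268, 20) [ 0.5851 -0.0697  0.7348] 0.008163441286155825
(300, 174) (425, 280) [ 0.7491 -0.111  -0.1748] 0.35472039977771447
(198, 172) (280, 42) [0.6104 0.164  0.5972] 0.038292734646917445
(198, 172) (268, 20) [0.5962 0.1481 0.6758] 0.013721054706738801
(198, 172) (425, 280) [ 0.8158  0.3947 -0.5389] 0.5577063550457052
```

Request:
{"fn": "jog_arm", "kwargs": {"rows": [[[0.0246, -0.023, 0, 0, 0, 0], [0.0246, -0.023, 0, 0, 0, 0], [0.0246, -0.023, 0, 0, 0, 0], [0.0246, -0.023, 0, 0, 0, 0], [0.0246, -0.023, 0, 0, 0, 0], [0.0246, -0.023, 0, 0, 0, 0], [0.0246, -0.023, 0, 0, 0, 0], [0.0246, -0.023, 0, 0, 0, 0], [0.0246, -0.023, 0, 0, 0, 0], [0.0246, -0.023, 0, 0, 0, 0], [0.0246, -0.023, 0, 0, 0, 0], [0.0246, -0.023, 0, 0, 0, 0], [0.0246, -0.023, 0, 0, 0, 0], [0.0246, -0.023, 0, 0, 0, 0], [0.0246, -0.023, 0, 0, 0, 0], [0.0246, -0.023, 0, 0, 0, 0], [0.0246, -0.023, 0, 0, 0, 0], [0.0246, -0.023, 0, 0, 0, 0], [0.0246, -0.023, 0, 0, 0, 0], [0.0246, -0.023, 0, 0, 0, 0]]], "aperture": 0.04}}

```text
clock: 1.77
position: [0.5025, 0.0548, 0.2308]
orientation: [-0.0, 0.986, 0.167, -0.0]
wrist_force: [1.1, -1.0, 0.1]
width: 0.0403
gripper_force: 0.0
```

Request:
{"fn": "jog_arm", "kwargs": {"rows": [[[0, 0, 0, 0, 0, -0.1236], [0, 0, 0, 0, 0, -0.1236], [0, 0, 0, 0, 0, -0.1236], [0, 0, 0, 0, 0, -0.1236], [0, 0, 0, 0, 0, -0.1236], [0, 0, 0, 0, 0, -0.1236], [0, 0, 0, 0, 0, -0.1236], [0, 0, 0, 0, 0, -0.1236], [0, 0, 0, 0, 0, -0.1236], [0, 0, 0, 0, 0, -0.1236], [0, 0, 0, 0, 0, 0], [0, 0, 0, 0, 0, 0]]]}}

```text
clock: 2.77
position: [0.5021, 0.0531, 0.2309]
orientation: [-0.0, 0.708, 0.706, -0.0]
wrist_force: [-0.5, -0.2, -0.7]
width: 0.0402
gripper_force: 0.0
```

Request:
{"fn": "jog_arm", "kwargs": {"rows": [[[0, 0, 0.03, 0, 0, 0], [0, 0, 0.03, 0, 0, 0], [0, 0, 0.03, 0, 0, 0], [0, 0, 0.03, 0, 0, 0], [0, 0, 0.03, 0, 0, 0], [0, 0, 0.03, 0, 0, 0], [0, 0, 0.02, 0, 0, 0], [0, 0, 0.01, 0, 0, 0], [0, 0, 0.006, 0, 0, 0], [0, 0, 0, 0, 0, 0], [0, 0, 0, 0, 0, 0]]]}}

```text
clock: 3.68
position: [0.5035, 0.053, 0.0162]
orientation: [0.001, 0.707, 0.707, 0.001]
wrist_force: [0.1, 0.4, 0.5]
width: 0.0398
gripper_force: 0.0
```

```bash
python3 - <<'E'
from h import *
a=robot.camera("side")[130:270,210:360,::-1]; cv2.imwrite("pics/s1.png",cv2.resize(a,None,fx=4,fy=4))
E
```

```text
(no output)
```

View pics/s1.png

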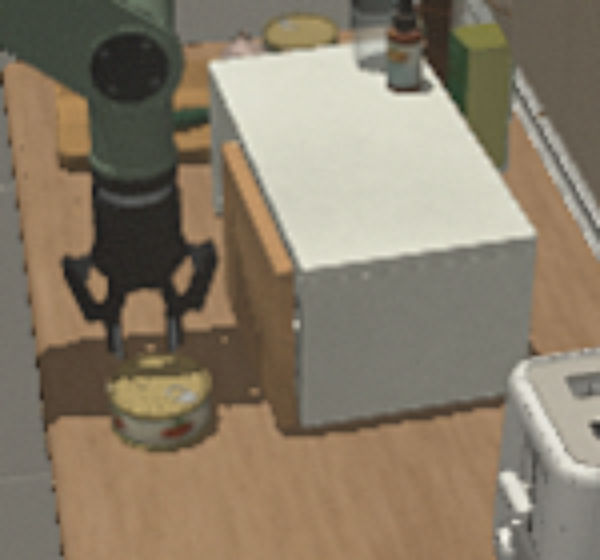

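The open fingers stand just behind (left of) the tuna tin, straddling its far rim near (145,350) in the crop, clear of the door. Now I'll slide the tin to the right.

Request:
{"fn": "jog_arm", "kwargs": {"rows": [[[-0.008, 0, 0, 0, 0, 0], [-0.008, 0, 0, 0, 0, 0], [-0.005, 0, 0, 0, 0, 0], [-0.005, 0, 0, 0, 0, 0], [-0.006, 0, 0, 0, 0, 0], [-0.008, 0, 0, 0, 0, 0], [-0.008, 0, 0, 0, 0, 0], [-0.008, 0, 0, 0, 0, 0]]]}}

```text
clock: 4.4
position: [0.5027, -0.0032, 0.0157]
orientation: [-0.0, 0.707, 0.707, 0.001]
wrist_force: [0.2, 4.4, 4.4]
width: 0.0396
gripper_force: 2.5
```

Request:
{"fn": "jog_arm", "kwargs": {"rows": [[[-0.008, 0, 0, 0, 0, 0], [-0.008, 0, 0, 0, 0, 0], [-0.009, 0, 0, 0, 0, 0], [-0.009, 0, 0, 0, 0, 0], [-0.009, 0, 0, 0, 0, 0], [-0.009, 0, 0, 0, 0, 0], [-0.009, 0, 0, 0, 0, 0], [-0.009, 0, 0, 0, 0, 0], [-0.009, 0, 0, 0, 0, 0], [-0.009, 0, 0, 0, 0, 0], [-0.008, 0, 0, 0, 0, 0], [-0.006, 0, 0, 0, 0, 0], [-0.004, 0, 0, 0, 0, 0], [-0.003, 0, 0, 0, 0, 0], [-0.002, 0, 0, 0, 0, 0], [0, 0, 0, 0, 0, 0], [0, 0, 0, 0, 0, 0]]]}}

```text
clock: 5.82
position: [0.5022, -0.1144, 0.0151]
orientation: [-0.0, 0.707, 0.707, -0.0]
wrist_force: [0.0, 2.8, 2.8]
width: 0.0399
gripper_force: 1.5
```

Request:
{"fn": "jog_arm", "kwargs": {"rows": [[[0.005, 0, 0, 0, 0, 0], [0.01, 0, 0, 0, 0, 0], [0.02, 0, 0, 0, 0, 0], [0.02, 0, 0, 0, 0, 0], [0, 0, -0.02, 0, 0, 0], [0, 0, -0.03, 0, 0, 0], [0, 0, -0.03, 0, 0, 0], [0, 0, -0.04, 0, 0, 0], [0, 0, -0.04, 0, 0, 0], [0, 0, -0.04, 0, 0, 0], [0, 0, -0.015, 0, 0, 0], [0, 0, 0, 0, 0, 0]]], "aperture": 0.0}}

```text
clock: 6.82
position: [0.5056, -0.0596, 0.2359]
orientation: [0.005, 0.707, 0.707, 0.002]
wrist_force: [0.0, 0.0, 0.6]
width: 0.0004
gripper_force: 0.0
```

```bash
python3 - <<'E'
from h import *
a=robot.camera("side");cv2.imwrite("pics/s2.png",a[:,:,::-1])
b=robot.camera("top");cv2.imwrite("pics/t2.png",b[:,:,::-1])
cv2.imwrite("pics/c2.png",np.hstack([cv2.resize(a[120:300,200:350,::-1],None,fx=3,fy=3),cv2.resize(b[150:285,190:305,::-1],(460,540))])[:,:800])
E
```

```text
(no output)
```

View pics/c2.png

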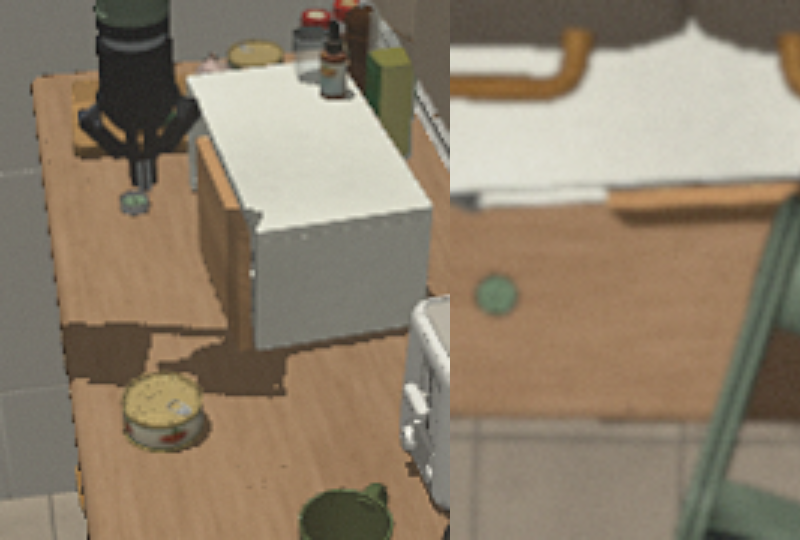

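The tin now sits upright at about (254,253) in the side view, at y ≈ −0.165, well outside the door's arc. Next I'll turn the shut fingers so the pad side faces the door and move to the pre-press point.

Request:
{"fn": "jog_arm", "kwargs": {"rows": [[[0, 0, 0, 0, 0, 0.1165], [0, 0, 0, 0, 0, 0.1165], [0, 0, 0, 0, 0, 0.1165], [0, 0, 0, 0, 0, 0.1165], [0, 0, 0, 0, 0, 0.1165], [0, 0, 0, 0, 0, 0.1165], [0, 0, 0, 0, 0, 0.1165], [0, 0, 0, 0, 0, 0.1165], [0, 0, 0, 0, 0, 0.1165], [0, 0, 0, 0, 0, 0.1165], [0, 0, 0, 0, 0, 0.1165], [0, 0, 0, 0, 0, 0.1165], [0, 0, 0, 0, 0, 0.1165], [0, 0, 0, 0, 0, 0]]]}}

```text
clock: 8.08
position: [0.5006, -0.0584, 0.227]
orientation: [-0.001, 1.0, 0.027, -0.003]
wrist_force: [-0.2, -0.9, -0.6]
width: -0.0002
gripper_force: 0.0
```

Request:
{"fn": "jog_arm", "kwargs": {"rows": [[[0.017, -0.0044, 0, 0, 0, 0], [0.017, -0.0044, 0, 0, 0, 0], [0.017, -0.0044, 0, 0, 0, 0], [0, 0, 0.03, 0, 0, 0], [0, 0, 0.03, 0, 0, 0], [0, 0, 0.03, 0, 0, 0], [0, 0, 0.016, 0, 0, 0], [0, 0, 0, 0, 0, 0], [0, 0, 0, 0, 0, 0]]]}}

```text
clock: 8.83
position: [0.5506, -0.0423, 0.1217]
orientation: [-0.001, 1.0, 0.029, -0.003]
wrist_force: [0.5, -0.0, 1.1]
width: 0.0
gripper_force: 0.0
```

```bash
python3 - <<'E'
from h import *
from scipy.spatial.transform import Rotation as Ro
th=.0558;R=np.array([[np.cos(th),-np.sin(th)],[np.sin(th),np.cos(th)]]);tr=np.array([.7089,.1198])
s=robot.get_state();print("cup frame",R.T@(s["position"][:2]-tr),s["position"][2],Ro.from_quat(np.roll(s["orientation"],-1)).as_matrix()[:,0],s["wrist_force"],s["qpos"])
a=robot.camera("side")
cv2.imwrite("pics/c3.png",cv2.resize(a[110:260,220:350,::-1],None,fx=4,fy=4))
E
```

```text
cup frame [-0.16712886 -0.15306673] 0.12170942530475778 [ 0.99828339  0.05830361 -0.00556426] [ 0.51731179 -0.02810526  1.09062618] [-2.33417215e-01  2.77491945e-01  1.69653036e+00 -1.81066001e-04
  1.17333002e+00  1.27911624e+00]
```

View pics/c3.png

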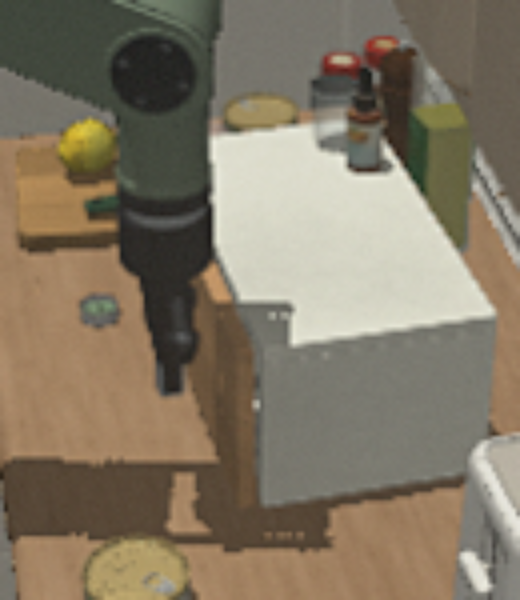

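The finger stands in front of the door near its free edge, at crop pixel (170,385). A knuckle bulge sits about 40 mm above the tip, so I'll raise the tool a little and approach gently.

Request:
{"fn": "jog_arm", "kwargs": {"rows": [[[0, 0, -0.007, 0, 0, 0], [0, 0, -0.007, 0, 0, 0], [0.01, 0, 0, 0, 0, 0], [0.01, 0, 0, 0, 0, 0], [0.006, 0, 0, 0, 0, 0], [0.003, 0, 0, 0, 0, 0], [0, 0, 0, 0, 0, 0], [0, 0, 0, 0, 0, 0], [0, 0, 0, 0, 0, 0]]]}}

```text
clock: 9.63
position: [0.5812, -0.0412, 0.1381]
orientation: [-0.0, 1.0, 0.028, -0.0]
wrist_force: [-0.0, 0.3, -0.3]
width: -0.0001
gripper_force: 0.0
```

Request:
{"fn": "jog_arm", "kwargs": {"rows": [[[0.001, 0, 0, 0, 0, 0], [0.001, 0, 0, 0, 0, 0], [0, 0, 0, 0, 0, 0], [0, 0, 0, 0, 0, 0]]]}}

```text
clock: 9.97
position: [0.5835, -0.0412, 0.1383]
orientation: [0.0, 1.0, 0.028, -0.0]
wrist_force: [0.4, 0.5, 0.8]
width: -0.0
gripper_force: 0.0
```

Request:
{"fn": "jog_arm", "kwargs": {"rows": [[[0.001, 0, 0, 0, 0, 0], [0.001, 0, 0, 0, 0, 0], [0, 0, 0, 0, 0, 0], [0, 0, 0, 0, 0, 0]]]}}

```text
clock: 10.3
position: [0.5857, -0.041, 0.1383]
orientation: [-0.0, 1.0, 0.028, 0.0]
wrist_force: [-0.6, 0.4, 0.4]
width: -0.0003
gripper_force: 0.0
```

Not yet in contact, so I'll continue in 1 mm steps.

Request:
{"fn": "jog_arm", "kwargs": {"rows": [[[0.001, 0, 0, 0, 0, 0], [0, 0, 0, 0, 0, 0], [0, 0, 0, 0, 0, 0]]]}}

```text
clock: 10.55
position: [0.5866, -0.041, 0.1383]
orientation: [0.0, 1.0, 0.028, -0.0]
wrist_force: [0.5, 0.0, 0.9]
width: -0.0
gripper_force: 0.0
```

Request:
{"fn": "jog_arm", "kwargs": {"rows": [[[0.001, 0, 0, 0, 0, 0], [0, 0, 0, 0, 0, 0], [0, 0, 0, 0, 0, 0]]]}}

```text
clock: 10.8
position: [0.5876, -0.0409, 0.1383]
orientation: [-0.0, 1.0, 0.028, -0.0]
wrist_force: [-0.8, 0.4, 0.2]
width: 0.0
gripper_force: 0.0
```

Request:
{"fn": "jog_arm", "kwargs": {"rows": [[[0.001, 0, 0, 0, 0, 0], [0, 0, 0, 0, 0, 0], [0, 0, 0, 0, 0, 0]]]}}

```text
clock: 11.05
position: [0.5884, -0.0409, 0.1382]
orientation: [-0.0, 1.0, 0.028, -0.0]
wrist_force: [-0.7, 0.2, 0.3]
width: -0.0
gripper_force: 0.5
```

Request:
{"fn": "jog_arm", "kwargs": {"rows": [[[0.001, 0, 0, 0, 0, 0], [0, 0, 0, 0, 0, 0], [0, 0, 0, 0, 0, 0]]]}}

```text
clock: 11.3
position: [0.589, -0.0409, 0.1382]
orientation: [0.0, 1.0, 0.028, -0.001]
wrist_force: [-4.0, -0.5, 2.7]
width: 0.0001
gripper_force: 1.8
```

Request:
{"fn": "jog_arm", "kwargs": {"rows": [[[0.001, 0, 0, 0, 0, 0], [0, 0, 0, 0, 0, 0], [0, 0, 0, 0, 0, 0]]]}}

```text
clock: 11.55
position: [0.5902, -0.0409, 0.1382]
orientation: [0.0, 1.0, 0.028, -0.0]
wrist_force: [-4.5, -0.2, 2.2]
width: -0.0004
gripper_force: 2.2
```

Request:
{"fn": "jog_arm", "kwargs": {"rows": [[[0.001, 0, 0, 0, 0, 0], [0, 0, 0, 0, 0, 0], [0, 0, 0, 0, 0, 0]]]}}

```text
clock: 11.8
position: [0.5915, -0.0409, 0.1382]
orientation: [0.0, 1.0, 0.028, -0.0]
wrist_force: [-3.7, -2.2, 2.1]
width: 0.0002
gripper_force: 2.2
```

Request:
{"fn": "jog_arm", "kwargs": {"rows": [[[0.0005, 0, 0, 0, 0, 0], [0, 0, 0, 0, 0, 0], [0, 0, 0, 0, 0, 0]]]}}

```text
clock: 12.05
position: [0.5921, -0.0409, 0.1382]
orientation: [0.0, 1.0, 0.028, -0.0]
wrist_force: [-4.5, -2.2, 2.2]
width: -0.0001
gripper_force: 2.2
```

Request:
{"fn": "jog_arm", "kwargs": {"rows": [[[-0.004, 0, 0, 0, 0, 0], [-0.006, 0, 0, 0, 0, 0], [-0.008, 0, 0, 0, 0, 0], [-0.01, 0, 0, 0, 0, 0], [-0.01, 0, 0, 0, 0, 0], [-0.012, 0, 0, 0, 0, 0], [-0.012, 0, 0, 0, 0, 0], [-0.012, 0, 0, 0, 0, 0], [-0.012, 0, 0, 0, 0, 0], [-0.012, 0, 0, 0, 0, 0], [-0.012, 0, 0, 0, 0, 0], [-0.006, 0, 0, 0, 0, 0], [0, 0, 0, 0, 0, 0], [0, 0, 0, 0, 0, 0]]]}}

```text
clock: 13.22
position: [0.4768, -0.0472, 0.1387]
orientation: [0.0, 1.0, 0.028, 0.001]
wrist_force: [0.2, 0.3, -0.1]
width: 0.0001
gripper_force: 0.0
```

```bash
python3 - <<'E'
from h import *
a=robot.camera("side");b=robot.camera("top")
cv2.imwrite("pics/c4.png",np.hstack([cv2.resize(a[120:300,200:350,::-1],None,fx=3,fy=3),cv2.resize(b[150:285,215:302,::-1],(348,540))])[:,:800])
E
```

```text
(no output)
```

View pics/c4.png

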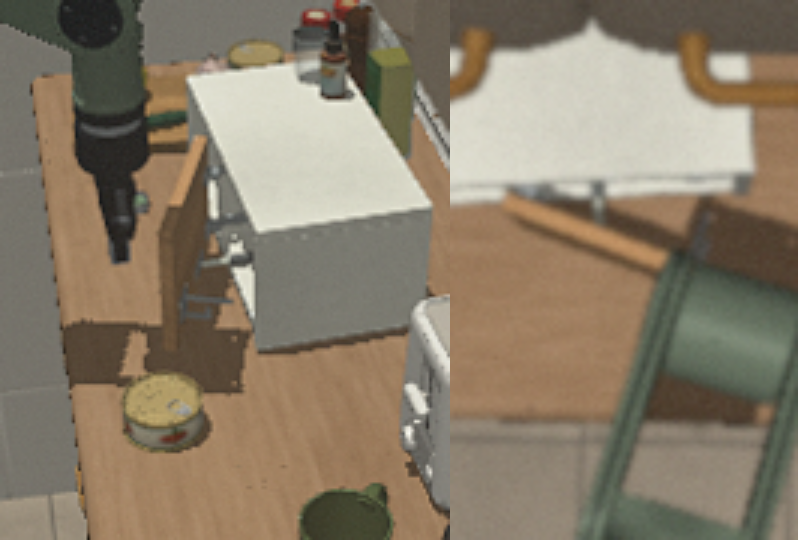

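The door is ajar by about 0.4 rad, with its front top corner at roughly (255,191) in the full side view and the finger clear in front. Now I'll go right, around the edge.

Request:
{"fn": "jog_arm", "kwargs": {"rows": [[[0, 0.015, 0, 0, 0, 0], [0, 0.025, 0, 0, 0, 0], [0, 0.025, 0, 0, 0, 0], [0, 0.02, 0, 0, 0, 0], [0, 0, 0, 0, 0, 0.1], [0, 0, 0, 0, 0, 0.1], [0, 0, 0, 0, 0, 0.1], [0, 0, 0, 0, 0, 0.1], [0, 0, 0, 0, 0, 0], [0, 0, 0, 0, 0, 0]]]}}

```text
clock: 14.15
position: [0.4816, -0.1322, 0.1383]
orientation: [-0.0, 0.985, -0.17, 0.0]
wrist_force: [0.3, -0.3, 0.0]
width: 0.0
gripper_force: 0.0
```

```bash
cat > d.py <<'E'
from m import *
from scipy.spatial.transform import Rotation as Ro
s=robot.get_state();M=Ro.from_quat(np.roll(s["orientation"],-1)).as_matrix();p=s["position"]
c=R.T@(p[:2]-tr);v=c-[-.105,.03]
def rn(q):
    return np.array([-np.sin(q),-np.cos(q)]),np.array([np.cos(q),-np.sin(q)])
print("CUP",c,"z",p[2],"r",np.linalg.norm(v),"toolyaw rel",np.arctan2(-M[1,0],M[0,0])+th)
def to(r,n,q):
    a,b=rn(q);g=np.array([-.105,.03])+r*a+n*b; return g,M[:2].T@(R@g+tr-p[:2])
E
python3 - <<'E'
from d import *
b=robot.camera("side")
print("edge seen",(R.T@(plane("side",[[255,191]],.17)[0,:2]-tr)))
print(to(.25,.018,.4)); print(to(.175,.018,.4))
E
```

```text
cup [0.7089 0.1198] 0.05582296615914565
[[ 0.5976 -0.0623]
 [ 0.5873  0.1385]
 [ 0.619  -0.0634]
 [ 0.5999  0.2956]
 [ 0.5984 -0.0639]
 [ 0.5878  0.1355]
 [ 0.6201 -0.0652]
 [ 0.8157 -0.0528]
 [ 0.5985  0.2929]]
[[ 0.5541 -4.3944]
 [-0.83    4.4465]
 [ 0.1248 -2.0989]
 [-0.8358 -1.6958]
 [-0.2874 -2.7886]
 [-1.4126  7.4634]
 [-0.9677 -0.3196]
 [ 3.1403 -1.6207]
 [ 0.5141  1.0079]]
CUP [-0.241  -0.2389] z 0.13827140795628595 r 0.30134471746269625 toolyaw rel 0.39689061979885676
edge seen [-0.1857 -0.1218]
(array([-0.1858, -0.2073]), array([ 0.0387, -0.0505,  0.    ]))
(array([-0.1566, -0.1382]), array([ 0.0389, -0.1255,  0.    ]))
```

```bash
python3 - <<'E' | tail -8
from d import *
a=robot.camera("side")
for q in(.35,.4,.45):
    X=[to(.21,n,q)[0] for n in(-.016,0)]+[to(0,n,q)[0] for n in(-.016,0)]
    print(q,((proj("side",[[*(R@x+tr),.17] for x in X])-[200,150])*6).round())
cv2.imwrite("pics/c5.png",cv2.resize(a[150:250,200:320,::-1],None,fx=6,fy=6))
E
```

```text
0.4 [[313. 286.]
 [343. 289.]
 [389.  86.]
 [416.  88.]]
0.45 [[295. 283.]
 [324. 287.]
 [390.  86.]
 [416.  88.]]
```

View pics/c5.png

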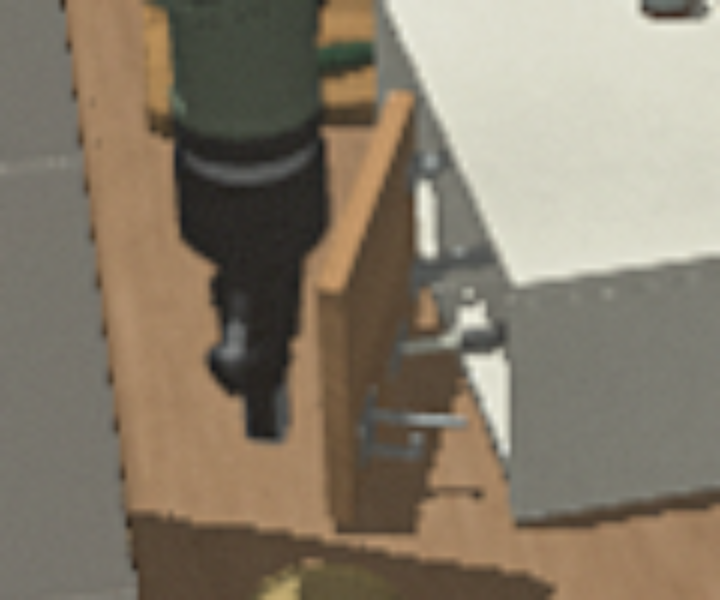

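The door's top corners appear at crop (316,288) and (346,290), which matches θ = 0.40. Behind the door there's a plunger at (395–500,340) and the strike at (370–465,420). I'll locate the plunger before going in.

```bash
python3 - <<'E' | tail -7
from d import *
for uv,lab in(((395,350),"tip"),((485,335),"knob"),((372,400),"strike base"),((465,420),"strike tip"),((430,265),"upper")):
    best=[]
    for z in np.arange(.02,.17,.001):
        x=R.T@(plane("side",[np.array(uv)/6+[200,150]],z)[0,:2]-tr);v=x-[-.105,.03];a,b=rn(.4)
        best.append((z,*x,v@a,v@b))
    B=np.array(best)
    print(lab,"on door face (z,x,y,r,n)",B[np.argmin(abs(B[:,4]))],"| x=-.1:",B[np.argmin(abs(B[:,1]+.1))])
E
```

```text
[ 0.5141  1.0079]]
CUP [-0.2412 -0.2388] z 0.13828549061189957 r 0.3013190938982863 toolyaw rel 0.39739675581933703
tip on door face (z,x,y,r,n) [ 0.039  -0.1371 -0.0461  0.0826  0.0001] | x=-.1: [ 0.02   -0.1321 -0.0202  0.0568 -0.0054]
knob on door face (z,x,y,r,n) [ 0.02   -0.0759 -0.0182  0.0331  0.0455] | x=-.1: [ 0.096  -0.1    -0.122   0.1381  0.0639]
strike base on door face (z,x,y,r,n) [ 0.051  -0.1631 -0.1071  0.1489 -0.0001] | x=-.1: [ 0.02   -0.1557 -0.0662  0.1083 -0.0092]
strike tip on door face (z,x,y,r,n) [ 0.02   -0.107  -0.0984  0.119   0.0482] | x=-.1: [ 0.02   -0.107  -0.0984  0.119   0.0482]
upper on door face (z,x,y,r,n) [ 0.024  -0.0931  0.058  -0.0304  0.    ] | x=-.1: [ 0.047  -0.1001  0.0247  0.0029  0.0066]
```

All of that is well below finger height (tip at z = 0.138), so I'll go in behind the edge.

Request:
{"fn": "jog_arm", "kwargs": {"rows": [[[0.02, 0, 0, 0, 0, 0], [0.0187, 0, 0, 0, 0, 0], [0, -0.025, 0, 0, 0, 0], [0, -0.025, 0, 0, 0, 0], [0, -0.025, 0, 0, 0, 0], [0, -0.025, 0, 0, 0, 0], [0, -0.0155, 0, 0, 0, 0], [0, -0.01, 0, 0, 0, 0], [0, 0, 0, 0, 0, 0], [0, 0, 0, 0, 0, 0]]]}}

```text
clock: 15.08
position: [0.5597, -0.027, 0.1382]
orientation: [0.0, 0.985, -0.17, -0.0]
wrist_force: [-0.0, 0.3, 0.6]
width: -0.0001
gripper_force: 0.0
```

```bash
python3 - <<'E' | tail -3
from d import *
v=c-np.array([-.105,.03]);a,b=rn(.4);print("r,n",v@a,v@b)
E
```

```text
 [ 0.5141  1.0079]]
CUP [-0.1572 -0.1382] z 0.1381789077756836 r 0.17608868446189224 toolyaw rel 0.3978986674863462
r,n 0.17522185485004751 0.017450684182252936
```

Request:
{"fn": "jog_arm", "kwargs": {"rows": [[[-0.003, 0, 0, 0, 0, 0], [-0.003, 0, 0, 0, 0, 0], [-0.004, 0, 0, 0, 0, 0.015], [-0.006, -0.0001, 0, 0, 0, 0.035], [-0.007, -0.0002, 0, 0, 0, 0.04], [-0.007, -0.0002, 0, 0, 0, 0.04], [-0.007, -0.0002, 0, 0, 0, 0.04], [-0.007, -0.0002, 0, 0, 0, 0.04], [-0.007, -0.0002, 0, 0, 0, 0.04], [-0.007, -0.0002, 0, 0, 0, 0.04], [-0.007, -0.0002, 0, 0, 0, 0.04], [-0.007, -0.0002, 0, 0, 0, 0.04], [-0.007, -0.0002, 0, 0, 0, 0.04], [-0.007, -0.0002, 0, 0, 0, 0.04], [-0.007, -0.0002, 0, 0, 0, 0.04], [-0.007, -0.0002, 0, 0, 0, 0.04], [-0.005, -0.0002, 0, 0, 0, 0.03], [-0.003, 0, 0, 0, 0, 0.015], [0, 0, 0, 0, 0, 0]]]}}

```text
clock: 16.67
position: [0.4724, 0.0348, 0.1382]
orientation: [-0.0, 0.896, -0.444, -0.0]
wrist_force: [-0.2, 0.2, 0.7]
width: -0.0002
gripper_force: 0.0
```

```bash
python3 - <<'E' | tail -3
from d import *
q=np.arctan2(-M[1,0],M[0,0])+th
v=c-np.array([-.105,.03]);a,b=rn(q);print("r,n",v@a,v@b,"q",q, s["qpos"])
E
```

```text
 [ 0.5141  1.0079]]
CUP [-0.2409 -0.0716] z 0.138243303685313 r 0.1696663608727085 toolyaw rel 0.975183832372942
r,n 0.16948213989759134 0.007904319548286352 q 0.975183832372942 [-0.1096  0.0937  1.8777  0.0002  1.1707  2.3805]
```

Joint 6 is approaching its limit (2.38 of 2.82), so I'll finish with pure translation at a fixed tool yaw.

```bash
python3 - <<'E' | tail -9
from d import *
q0=np.arctan2(-M[1,0],M[0,0])+th; prev=np.zeros(3)
for t in(1.0,1.1,1.2,1.3,1.4,1.5,1.56):
    d=t-q0; g,o=to(.168,.011*np.cos(d)+.0145*np.sin(abs(d)),t); print(t,g,"step",o-prev);prev=o
E
```

```text
[ 0.5141  1.0079]]
CUP [-0.2409 -0.0716] z 0.138243303685313 r 0.1696663608727085 toolyaw rel 0.975183832372942
1.0 [-0.2402 -0.0703] step [-0.0007 -0.0013  0.    ]
1.1 [-0.249  -0.0575] step [-0.0155  0.      0.    ]
1.2 [-0.2565 -0.0439] step [-0.0156 -0.0014  0.    ]
1.3 [-0.2629 -0.0294] step [-0.0155 -0.0029  0.    ]
1.4 [-0.2678 -0.0143] step [-0.0153 -0.0044  0.    ]
1.5 [-0.2714  0.0014] step [-0.015  -0.0059  0.    ]
1.56 [-0.2728  0.011 ] step [-0.0088 -0.0042  0.    ]
```

Request:
{"fn": "jog_arm", "kwargs": {"rows": [[[0, 0, -0.005, 0, 0, 0], [-0.004, -0.0013, 0, 0, 0, 0], [-0.006, 0, 0, 0, 0, 0], [-0.006, 0, 0, 0, 0, 0], [-0.006, -0.0005, 0, 0, 0, 0], [-0.006, -0.001, 0, 0, 0, 0], [-0.006, -0.001, 0, 0, 0, 0], [-0.006, -0.0015, 0, 0, 0, 0], [-0.006, -0.0015, 0, 0, 0, 0], [-0.006, -0.0015, 0, 0, 0, 0], [-0.006, -0.002, 0, 0, 0, 0], [-0.006, -0.002, 0, 0, 0, 0], [-0.005, -0.002, 0, 0, 0, 0], [-0.004, -0.0015, 0, 0, 0, 0], [-0.003, -0.0015, 0, 0, 0, 0], [-0.002, -0.001, 0, 0, 0, 0], [0, 0, 0, 0, 0, 0], [0, 0, 0, 0, 0, 0]]]}}

```text
clock: 18.17
position: [0.4401, 0.108, 0.1431]
orientation: [0.0, 0.896, -0.443, -0.0]
wrist_force: [0.3, 0.2, 0.0]
width: -0.0004
gripper_force: 0.0
```

```bash
python3 - <<'E' | tail -12
from d import *
a=robot.camera("side");b=robot.camera("top")
for q in(1.4,1.5,1.6):
    X=[to(.21,n,q)[0] for n in(-.016,0)]
    print(q,((proj("side",[[*(R@x+tr),.17] for x in X])-[200,130])*6/2).round(),((proj("top",[[*(R@x+tr),.17] for x in X])-[190,150])*4).round())
cv2.imwrite("pics/c6.png",np.hstack([cv2.resize(a[130:300,190:320,::-1],None,fx=3,fy=3),cv2.resize(b[150:277,190:290,::-1],None,fx=4,fy=4)[:510]]))
E
```

```text
 [ 3.1403 -1.6207]
 [ 0.5141  1.0079]]
CUP [-0.2691  0.0033] z 0.1430914290000318 r 0.16622446803690946 toolyaw rel 0.9743275170893275
1.4 [[ 33. 136.]
 [ 37. 143.]] [[185. 440.]
 [204. 436.]]
1.5 [[ 30. 127.]
 [ 32. 134.]] [[159. 442.]
 [179. 440.]]
1.6 [[ 29. 118.]
 [ 30. 125.]] [[134. 442.]
 [153. 441.]]Traceback (most recent call last):
  File "<stdin>", line 6, in <module>
    return _nx.concatenate(arrs, 1, dtype=dtype, casting=casting)
           ~~~~~~~~~~~~~~~^^^^^^^^^^^^^^^^^^^^^^^^^^^^^^^^^^^^^^^
ValueError: all the input array dimensions except for the concatenation axis must match exactly, but along dimension 0, the array at index 0 has size 510 and the array at index 1 has size 508
```

Request:
{"fn": "jog_arm", "kwargs": {"rows": [[[0.004, 0.002, 0, 0, 0, 0], [0.01, 0.006, 0, 0, 0, 0], [0.015, 0.01, 0, 0, 0, 0], [0.02, 0.015, 0, 0, 0, 0], [0.02, 0.015, 0, 0, 0, 0], [0, 0, -0.02, 0, 0, 0], [0, 0, -0.03, 0, 0, 0], [0, 0, -0.03, 0, 0, 0], [0, 0, -0.02, 0, 0, 0], [0.02, 0.02, 0, 0, 0, 0], [0.02, 0.02, 0, 0, 0, 0], [0.02, 0.02, 0, 0, 0, 0], [0.02, 0.02, 0, 0, 0, 0], [0.02, 0.02, 0, 0, 0, 0], [0.015, 0.015, 0, 0, 0, 0], [0.01, 0.01, 0, 0, 0, 0], [0, 0, 0, 0, 0, 0], [0, 0, 0, 0, 0, 0]]]}}

```text
clock: 19.77
position: [0.4203, -0.152, 0.2432]
orientation: [-0.0, 0.896, -0.444, -0.0]
wrist_force: [0.1, 0.5, -0.3]
width: -0.0
gripper_force: 0.0
```

```bash
python3 - <<'E' | tail -12
from d import *
a=robot.camera("side");b=robot.camera("top")
for q in(1.4,1.5,1.6):
    X=[to(.21,n,q)[0] for n in(-.016,0)]
    print(q,((proj("side",[[*(R@x+tr),.17] for x in X])-[190,130])*3).round(),((proj("top",[[*(R@x+tr),.17] for x in X])-[190,150])*4+[390,0]).round())
cv2.imwrite("pics/c6.png",np.hstack([cv2.resize(a[130:300,190:320,::-1],None,fx=3,fy=3)[:508],cv2.resize(b[150:277,190:290,::-1],None,fx=4,fy=4)]))
E
```

```text
 [ 3.1403 -1.6207]
 [ 0.5141  1.0079]]
CUP [-0.3033 -0.2552] z 0.2431802282569804 r 0.3474105077636834 toolyaw rel 0.9769499528075107
1.4 [[ 63. 136.]
 [ 67. 143.]] [[575. 440.]
 [594. 436.]]
1.5 [[ 60. 127.]
 [ 62. 134.]] [[549. 442.]
 [569. 440.]]
1.6 [[ 59. 118.]
 [ 60. 125.]] [[524. 442.]
 [543. 441.]]
```

View pics/c6.png

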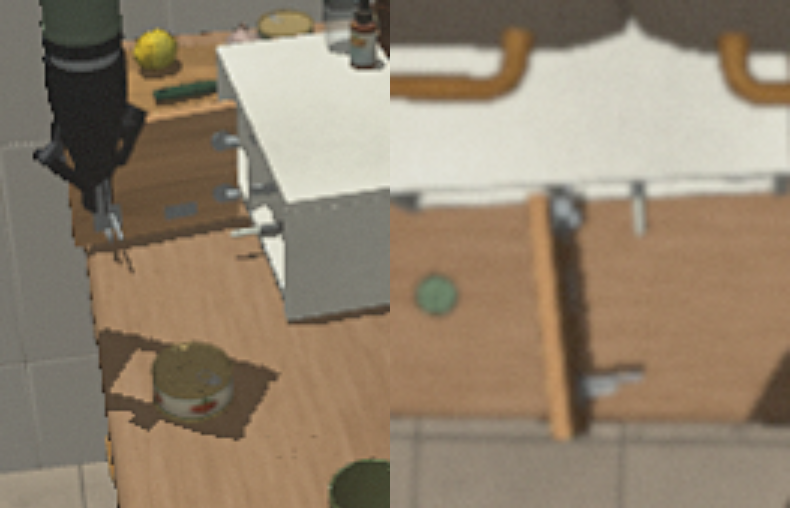

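The door stands nearly square: in the top half its free end is at (555–576,438). The tin and tea light are clear. I'll measure the angle directly.

```bash
python3 - <<'E' | tail -3
from d import *
P=plane("top",np.array([[530-390,200],[556-390,438],[548-390,200],[576-390,438]])/4+[190,150],.17)[:,:2]
C=(P-tr)@R
for i in(0,2):
    d=C[i+1]-C[i];print(C[i],C[i+1],"theta",np.arctan2(-d[0],-d[1]))
E
```

```text
CUP [-0.303  -0.2541] z 0.24314940099401902 r 0.3463242049528173 toolyaw rel 0.9744886225710566
[-0.113   0.0423] [-0.3125  0.0256] theta 1.4870581502277813
[-0.1136  0.0272] [-0.313  0.009] theta 1.4799089775803003
```

It reads about 1.48 rad, 5° short of square, so I'll nudge it 13 mm further at the finger.

```bash
python3 - <<'E' | tail -2
from d import *
f=lambda g:M[:2].T@(R@np.array(g)+tr-p[:2])
print(f((-.262,-.045)),f((-.272,.0165))-f((-.262,-.045)))
E
```

```text
CUP [-0.303  -0.2541] z 0.24314940099401902 r 0.3463242049528173 toolyaw rel 0.9744886225710566
[-0.15   -0.1514  0.0001] [-0.0565 -0.0263  0.    ]
```

Request:
{"fn": "jog_arm", "kwargs": {"rows": [[[-0.015, -0.0154, 0, 0, 0, 0], [-0.025, -0.025, 0, 0, 0, 0], [-0.025, -0.025, 0, 0, 0, 0], [-0.025, -0.025, 0, 0, 0, 0], [-0.025, -0.025, 0, 0, 0, 0], [-0.02, -0.02, 0, 0, 0, 0], [-0.015, -0.016, 0, 0, 0, 0], [0, 0, 0.02, 0, 0, 0], [0, 0, 0.03, 0, 0, 0], [0, 0, 0.03, 0, 0, 0], [0, 0, 0.02, 0, 0, 0], [0, 0, 0, 0, 0, 0]]]}}

```text
clock: 20.87
position: [0.4453, 0.0612, 0.1386]
orientation: [0.002, 0.897, -0.442, -0.005]
wrist_force: [-0.7, 0.1, -0.6]
width: 0.0003
gripper_force: 0.0
```

Request:
{"fn": "jog_arm", "kwargs": {"rows": [[[-0.012, -0.006, 0, 0, 0, 0], [-0.012, -0.006, 0, 0, 0, 0], [-0.009, -0.004, 0, 0, 0, 0], [-0.005, -0.0025, 0, 0, 0, 0], [-0.004, -0.002, 0, 0, 0, 0], [-0.004, -0.002, 0, 0, 0, 0], [-0.004, -0.002, 0, 0, 0, 0], [-0.003, -0.001, 0, 0, 0, 0], [-0.002, -0.0005, 0, 0, 0, 0], [-0.0015, -0.0003, 0, 0, 0, 0], [0, 0, 0, 0, 0, 0], [0, 0, 0, 0, 0, 0]]]}}

```text
clock: 21.87
position: [0.4363, 0.1206, 0.1431]
orientation: [0.0, 0.896, -0.443, -0.0]
wrist_force: [0.4, -0.5, 0.3]
width: 0.0001
gripper_force: 0.0
```

```bash
python3 - <<'E' | tail -1
from d import *
E
```

```text
CUP [-0.2721  0.0161] z 0.14309126422056054 r 0.16771857291591727 toolyaw rel 0.9746273551299041
```

Request:
{"fn": "jog_arm", "kwargs": {"rows": [[[0.004, 0.002, 0, 0, 0, 0], [0.01, 0.006, 0, 0, 0, 0], [0.015, 0.01, 0, 0, 0, 0], [0.02, 0.015, 0, 0, 0, 0], [0.02, 0.015, 0, 0, 0, 0], [0, 0, -0.02, 0, 0, 0], [0, 0, -0.03, 0, 0, 0], [0, 0, -0.03, 0, 0, 0], [0, 0, -0.02, 0, 0, 0], [0.02, 0.02, 0, 0, 0, 0], [0.02, 0.02, 0, 0, 0, 0], [0.02, 0.02, 0, 0, 0, 0], [0.02, 0.02, 0, 0, 0, 0], [0.02, 0.02, 0, 0, 0, 0], [0.015, 0.015, 0, 0, 0, 0], [0.01, 0.01, 0, 0, 0, 0], [0, 0, 0, 0, 0, 0], [0, 0, 0, 0, 0, 0]]]}}

```text
clock: 23.37
position: [0.4165, -0.1391, 0.2431]
orientation: [-0.0, 0.896, -0.444, -0.0]
wrist_force: [-0.6, 0.3, -0.5]
width: 0.0001
gripper_force: 0.0
```

```bash
python3 - <<'E' | tail -8
from d import *
b=robot.camera("top");h=cv2.cvtColor(b,cv2.COLOR_RGB2HSV)
b0=b.astype(int)
for r in(205,215,225,235,245,250):
    # door top: bright orange columns
    row=b0[r,312-100:345-0]; m=np.where((row[:,0]-row[:,2]>75)&(row[:,0]>165))[0]+212; print(r,m)
E
```

```text
 [ 0.5141  1.0079]]
CUP [-0.3065 -0.2422] z 0.2431194089620916 r 0.33862099424497755 toolyaw rel 0.9768634228389794
205 [225 226 227]
215 [225 226 227 228]
225 [225 226 227 228]
235 [225 226 227 228]
245 [225 226 227 228 229]
250 [226 227 228 229]
```

```bash
python3 - <<'E' | tail -4
from d import *
P=(plane("top",[[226,205],[227.3,250]],.17)[:,:2]-tr)@R;d=P[1]-P[0];print(P,"theta",np.arctan2(-d[0],-d[1]))
I=robot.camera("side");h=cv2.cvtColor(I[235:270,230:280],cv2.COLOR_RGB2HSV);m=cv2.inRange(h,(19,60,80),(35,255,255));m=cv2.morphologyEx(m,cv2.MORPH_OPEN,np.ones((3,3)))
c=max(cv2.findContours(m,0,1)[0],key=cv2.contourArea);e=cv2.fitEllipse(c)[0];x=plane("side",[[e[0]+230,e[1]+235]],.04)[0,:2];print("tin",x,np.linalg.norm(R.T@(x-tr)-[-.105,.03]))
E
```

```text
CUP [-0.3063 -0.2415] z 0.24310194063977728 r 0.337995753232246 toolyaw rel 0.9755424030238058
[[-0.1301  0.0393]
 [-0.2806  0.0387]] theta 1.5665686574671727
tin [ 0.4979 -0.1654] 0.326472736572187
```

The door is at 1.57 rad, the tin is 0.33 m from the hinge (0.25 m is enough to be clear), and the robot is clear. Handing in.

```bash
python3 -c "
from rig import robot
print(robot.finish_job())"
```

```text
the job is handed in; nothing more can be done
None
```

I slid the tuna tin clear of the door's swing, pressed the door so its catch let go, and pushed it open to about 1.57 rad (square to the cupboard); the robot is clear and the job is handed in.

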